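# Cull the misbent bracket and inspect it under the loupe

### The job

One of the four brass brackets in the tray has been bent to the wrong angle: pick it out, set it down without dropping it, flat on the round stage of the inspection stand, and let go of it. Then take the loupe by its handle and hold it level over the bracket, the lens centred above the bend and its middle at the height of the pointer tip on the gauge post; finish while still holding the loupe still there, touching neither the stand nor the bracket with it. Leave the other brackets, the pointer's setting and everything else on the bench as they are.

Things in the scene. Friction and masses are not known exactly. Their poses are not given: they have to be found in the camera images.
- bracket_bent: the odd bracket, lying flat on the tray floor: brass bar 10 mm wide, 12 mm high, 80 g; long arm 56 mm along x (-28 to +28 mm), bend at its +x end, short arm 35 mm on from the bend's centre, turned only 45 degrees from +x towards +y (splayed open to 135 degrees inside; sound ones 90). Origin: underside, middle of the long arm; z up. Grip it across the long arm
- bracket_bent_bend (a point): centre of the bend of the odd bracket, 23 mm from its origin along its x, 6 mm above its underside
- bracket_1: sound brass bracket, same bar and arms as bracket_bent, but its short arm stands at a true right angle, along the body's +y; 56 x 40 x 12 mm over all. Origin: underside, middle of the long arm (arm along x, corner at +x). Lies flat on the tray floor; leave it where it is
- bracket_2: sound brass bracket, same bar and arms as bracket_bent, but its short arm stands at a true right angle, along the body's +y; 56 x 40 x 12 mm over all. Origin: underside, middle of the long arm (arm along x, corner at +x). Lies flat on the tray floor; leave it where it is
- bracket_3: sound brass bracket, same bar and arms as bracket_bent, but its short arm stands at a true right angle, along the body's +y; 56 x 40 x 12 mm over all. Origin: underside, middle of the long arm (arm along x, corner at +x). Lies flat on the tray floor; leave it where it is
- tray: aluminium sheet tray lying on the bench, 342 mm along its x, 237 mm along its y, floor 2 mm above the bench, rim 24 mm high; fixed to the bench. Origin: underside, centre. Holds the four brackets in its corners and two flat bystanders in the middle
- stand: inspection stand, fixed: dark steel base 200 x 70 x 8 mm (x = -50 to +150 mm), round aluminium stage 90 mm across with its top 24 mm above the bench, gauge post 11 mm thick, 133 mm high at x = +118 mm, with a sliding pointer. Origin: on the bench under the stage's centre; x points from stage to post
- stage_top (a point): centre of the flat top of the round stage, 24 mm above the bench; axes as the stand. Beware: a fume-extraction hood hangs low over the back of the bench, behind the stand (near world x = 0.7, y = 0.15); swing the arm across the bench on the robot's side of it
- pointer_tip (a point): tip of the pointer on the gauge post: its height marks the focal height (45 to 85 mm above the stage, differs between starts). It points at the stage's axis and ends 75 mm from it, on the post's side. The collar slides if pushed with about 6 N; do not shift it. Axes as the stand, z up
- loupe: hand loupe lying flat on the bench, 150 mm long, 18 mm high, 90 g: steel lens ring 52 mm outside, 44 mm clear, centred 48 mm from the origin along +x; straight dark wooden handle 14 mm wide, 18 mm high, flat sides, from x = +8 to -76 mm. Origin: underside, middle of its length; z up, square to the lens
- loupe_lens (a point): centre of the lens, at mid thickness (9 mm above the loupe's underside); axes as the loupe
- loupe_grip (a point): good place to grip the handle, 78 mm from the lens centre, at mid height; axes as the loupe, the handle lies along x and is 14 mm wide along y
- brown_tile: bystander: brown tile 32 x 50 x 6 mm lying in the tray
- pad: bystander: dark red pad 46 x 56 x 11 mm lying in the tray
- cutter: bystander: flush cutter 56 x 132 x 11 mm lying on the bench in front of the stand
- paste_jar: bystander: upright jar with a dark cap, 54 mm across, 72 mm high, on the bench behind the tray
- vial: bystander: small upright white vial, 30 mm across, 62 mm high, on the bench behind the loupe

How it is judged:
On the way, in this order (a step that is already met when the one before it is completed fails the run):
1. the wrongly bent bracket lies flat on the stage, released (horizontal distance between bracket_bent and stage_top below 0.04 m and z of bracket_bent in the frame of stage_top between -0.004 and 0.004 m and angle between bracket_bent's own z axis and vertical below 0.12 rad and linear speed of bracket_bent below 0.03 m/s and contact force between the fingers and bracket_bent below 0.2 N), for 0.2 s.
2. the loupe is held level over the bend at the pointer's height (horizontal distance between loupe_lens and bracket_bent_bend below 0.014 m and z of loupe_lens in the frame of pointer_tip between -0.006 and 0.006 m and angle between loupe's own z axis and vertical below 0.12 rad and contact force between the fingers and loupe above 1 N and contact force between loupe and stand below 0.2 N and contact force between loupe and bracket_bent below 0.2 N and linear speed of loupe below 0.03 m/s and angular speed of loupe below 0.25 rad/s), for 0.3 s.
At the end, for the whole second after the job is handed in: Bent bracket released, flat on the stage (origin within 40 mm of its axis). Loupe held still and level (0.12 rad), touching neither stand nor bracket; lens centre within 14 mm sideways of the bend, 6 mm in height of the pointer tip. Sound brackets moved < 20 mm, bystanders < 30, pointer < 5 (all of step 1 and all of step 2 and distance of each of bracket_1, bracket_2, bracket_3 from where it was at the start of the episode below 0.02 m and distance of each of brown_tile, pad, cutter, paste_jar, vial from where it was at the start of the episode below 0.03 m and distance of pointer_tip from where it was at the start of the episode below 0.005 m); the arm keeps its last pose, push and grip.
It fails at once if a sound bracket or a bystander is moved away (distance of any of bracket_1, bracket_2, bracket_3 from where it was at the start of the episode above 0.02 m or distance of any of brown_tile, pad, cutter, paste_jar, vial from where it was at the start of the episode above 0.03 m).
It fails at once if the pointer is shifted (distance of pointer_tip from where it was at the start of the episode above 0.005 m).
It fails at once if the bent bracket is dropped (falls faster than 0.5 m/s out of the fingers) (linear speed of bracket_bent above 0.5 m/s and contact force between the fingers and bracket_bent below 0.02 N).
It also fails if it takes over 48 s, if anything falls off the work surface, if the arm or the gripper's body presses on something with over 40 N, if the wrist force passes 120 N, or if a joint passes its speed limit or range.

### The arm

A 6-joint arm with a two-finger parallel gripper is mounted at the origin on a cart in front of the work surface, level with it; the furniture and walls round the work are solid. World frame = base frame: x ahead of the robot, y to its left, z up, the work surface at z = 0. Lengths are in m, angles in rad, forces in N, time in s.
With the tool pointing down it reaches from about 0.425 to 0.95 m from the base axis. Payload 3.5 kg.
Tool frame: the origin (TCP) lies between the finger pads; the fingertips stand 22 mm ahead of it and the grasp point (between the pads) lies 3 mm ahead of it (ctrl.nose_length is the z of the fingertips in the tool frame, in m); z points along the fingers, y is the line along which they close (so a half turn about z gives the same grasp; the last joint's range is limited). The gripper opens to 85 mm and grips with 20 to 120 N. Pads are 22 mm wide; open, the fingers measure 114 mm over their backs; the gripper's body (76 mm by 85 mm) begins 54 mm behind the grasp point. The pads swing forward as they close: fully open they stand 13 mm farther back than shut.
Start: joints at [-1.355, 0.286, 1.577, -0, 1.279, -0.15], TCP at [0.241, -0.63, 0.22] pointing down, gripper open.
Joint ranges: [-2.77, 2.77], [-0.9, 2.22], [0.21, 2.48], [-1.53, 4.67], [0.24, 2.81], [-2.84, 2.84]. Speed limits (rad/s): [2.79, 2.79, 3.14, 3.14, 3.14, 3.14].

### API

Orientations are given as a unit quaternion [x, y, z, w].
In Python, from plant import ctrl gives the robot as it stands. The module is installed in compiled form; this text tells all that it offers.
- The arm moves only by the tool send_rows, never from a script. Its argument "rows" is text: rows parted by semicolons, each of 7 numbers parted by spaces: the turn, a rotation vector about the tool's x, y, z in fractions of the full range, 1 being 360 degrees, then the shift along the tool's x, y, z in normalised numbers (1 is 0.5 m), then the opening, from -1 (shut) to 1 (fully open). A call has 1 to 8 rows; each row is the pose to reach, as a shift and turn from the pose commanded when the call began, along the tool's axes at that moment; what a row does not reach only later rows make up. A row lasts 1/8 s, in which the tool goes at most 62.5 mm and 10.7 degrees, less where a joint would pass 70% of its speed; a pose out of reach is approached as far as the arm can. A call with a gripper value outside its range is refused whole. The fingers move at their own pace and stop on an object; "grip_force" is the grip in N (left out, the last holds). Time passes only in rows, so rows that repeat a pose let the fingers close. It gives the time, the measured TCP pose, the force, the opening and the grip force at its end, in the units of the state.
- ctrl.get_state(): the state, without advancing time (a new reading comes with each control period).
- ctrl.read_camera(name): name is "scene" or "top" or "wrist"; returns a dict with "color" (420x560x3 uint8, red, green, blue), "fx", "fy", "cx", "cy" (pixels), "extrinsics" (4x4, takes a point from world to camera coordinates). Camera axes: x right, y down, z forward; pixel columns grow to the right and rows downward; lengths in m; the calibration is good to about 2 mm. A picture is of the moment at which its call begins. There is no depth.
- ctrl.sign_off(): hands the job in; it is judged then, once.
Trained networks look in a picture, given as the dict that the camera call returned (one of the last four; its "shot" number tells which), for a name from the list of things; names that differ only in an ending like _2 or _b are one class to them, and where a whole thing is asked for, a point or a joint stands for the part that bears it (a point fixed in the world has none). Each returns a list of dicts, best first, with "p" (0 to 1); they miss things now and then, are a little off and sometimes report something else, mostly with a low value. They report only what shows in the picture. A call takes as long as a camera call.
- ctrl.look_for(picture, target): "position" ([x, y, z] in m, in the coordinates of the camera as it stood for that picture, good to about 4 mm: the middle of the surface that is visible of it).
The state is a dict: "time": time; "qpos": joint angles; "dq": joint speeds; "joint_efforts": joint torques, N m; "eef_pos": TCP position; "tcp_rot": TCP orientation; "contact_force": force on the tool from outside, world axes, zero at the start; "wrist_torque": the same for the moment, N m; "opening": opening from 0.0 (shut) to 1.0 (fully open); "finger_force": force on a finger pad.
Only numpy, scipy, OpenCV 4.12 (cv2) and the standard library are available. Lean on these libraries where they do the work, as an engineer would, in place of code of your own. Each camera call takes 0.05 s, during which the arm holds its last target. There are 200 camera calls.

## Working session

There is one attempt and no reset: what is moved stays moved. The work goes in short steps, Python scripts to look and compute and a tool call to move; the robot and the scene stay as the last step left them, time stands still between calls to the robot, and variables do not carry over. Pictures are saved under pics/ and viewed, at most 10 in all, crops included, and the job is handed in when it is done.

Besides the shell and the picture viewer there is one more tool, called after "Request:" by a JSON object that holds its "name" and its "arguments". send_rows: Moves the arm, as the interface text tells. Its arguments: {"type":"object","properties":{"rows":{"type":"string"},"grip_force":{"type":"number"}},"required":["rows"]}

```bash
mkdir -p pics
cat > h.py <<'E'
import numpy as np, cv2
from plant import ctrl
from scipy.spatial.transform import Rotation as R
def w2p(c,P):
    P=np.atleast_2d(P); q=P@c['extrinsics'][:3,:3].T+c['extrinsics'][:3,3]
    return np.c_[c['fx']*q[:,0]/q[:,2]+c['cx'], c['fy']*q[:,1]/q[:,2]+c['cy']]
def p2w(c,uv,z):
    E=np.array(c['extrinsics']); uv=np.atleast_2d(uv).astype(float)
    d=np.c_[(uv[:,0]-c['cx'])/c['fx'],(uv[:,1]-c['cy'])/c['fy'],np.ones(len(uv))]@E[:3,:3]
    o=-E[:3,:3].T@E[:3,3]
    return o+d*((z-o[2])/d[:,2])[:,None]
def c2w(c,p):
    E=np.array(c['extrinsics']); return E[:3,:3].T@(np.array(p)-E[:3,3])
def save(c,n): cv2.imwrite('pics/'+n,c['color'][:,:,::-1])
def tool(target,rv=None):
    s=ctrl.get_state(); return R.from_quat(s['tcp_rot']).inv().apply(np.array(target)-s['eef_pos'])*1000
E
python3 - <<'E'
from h import *
np.set_printoptions(precision=4,suppress=True)
for n in ['top','scene']:
    c=ctrl.read_camera(n); save(c,n+'0.png')
    print(n,c['fx'],c2w(c,[0,0,0]))
    for t in ['bracket_bent','bracket_1','stand','pointer_tip','loupe','loupe_lens','loupe_grip','tray','stage_top','bracket_bent_bend']:
        print(t,[(round(d['p'],2),c2w(c,d['position']).round(3)) for d in ctrl.look_for(c,t)][:4])
s=ctrl.get_state();print(s['time'],s['eef_pos'],R.from_quat(s['tcp_rot']).as_matrix())
E
```

```text
top 519.3042806056847 [ 0.5092 -0.0651  1.2916]
bracket_bent [(0.59, array([ 0.471, -0.354,  0.014]))]
bracket_1 [(0.72, array([ 0.5  , -0.163,  0.015])), (0.68, array([ 0.603, -0.138,  0.015])), (0.58, array([ 0.557, -0.359,  0.016]))]
stand [(0.98, array([0.574, 0.048, 0.018]))]
pointer_tip [(0.63, array([0.645, 0.051, 0.099]))]
loupe [(0.9, array([0.596, 0.203, 0.016]))]
loupe_lens [(0.64, array([0.592, 0.2  , 0.021]))]
loupe_grip [(0.91, array([0.595, 0.199, 0.021]))]
tray [(0.84, array([ 0.534, -0.263,  0.008])), (0.7, array([ 0.724, -0.105,  0.071]))]
stage_top [(0.97, array([0.573, 0.048, 0.019])), (0.47, array([ 0.559, -0.358,  0.016]))]
bracket_bent_bend [(0.59, array([ 0.47 , -0.349,  0.015]))]
scene 442.21862409273695 [-0.0549 -0.6205  0.5809]
bracket_bent [(0.64, array([ 0.456, -0.363,  0.007]))]
bracket_1 [(0.75, array([ 0.6  , -0.139,  0.013])), (0.67, array([ 0.494, -0.164,  0.014])), (0.63, array([ 0.563, -0.368,  0.012]))]
stand [(0.65, array([ 0.49 , -0.242,  0.015])), (0.56, array([0.554, 0.042, 0.024]))]
pointer_tip [(0.4, array([0.641, 0.052, 0.099]))]
loupe [(0.84, array([0.572, 0.204, 0.012])), (0.24, array([ 0.712, -0.106,  0.046]))]
loupe_lens [(0.64, array([0.574, 0.199, 0.016]))]
loupe_grip [(0.72, array([0.573, 0.199, 0.017]))]
tray [(0.68, array([ 0.533, -0.28 ,  0.004]))]
stage_top [(0.86, array([0.552, 0.042, 0.021])), (0.17, array([ 0.535, -0.283,  0.004]))]
bracket_bent_bend [(0.72, array([ 0.456, -0.359,  0.013]))]
1.1 [ 0.2415 -0.6303  0.2196] [[ 0.9338  0.3577  0.    ]
 [ 0.3577 -0.9338 -0.0001]
 [-0.      0.0001 -1.    ]]
```

View pics/top0.png

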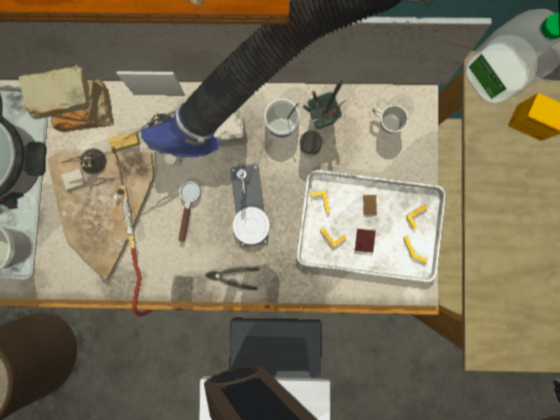

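View pics/scene0.png

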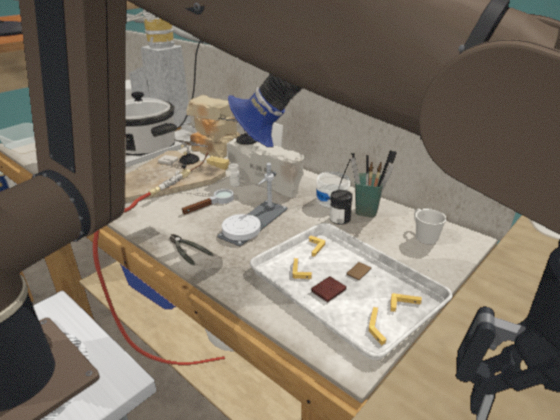

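The top view shows the bent bracket at about (415,250), the stage at (251,226), the post near (243,172), and the loupe with its lens at (190,190) and handle running to (183,240). The scene view agrees with this, and shows the hood behind the loupe and stand. Next I'll measure the outlines.

Run:
```python
from h import *
np.set_printoptions(precision=4,suppress=True)
print(ctrl.nose_length, ctrl.get_state()['opening'])
c=ctrl.read_camera('top'); im=c['color']
hsv=cv2.cvtColor(im,cv2.COLOR_RGB2HSV)
m=cv2.inRange(hsv,(15,120,120),(35,255,255)); m[:,:298]=0; m[:,445:]=0; m[:170]=0;m[285:]=0
cs,_=cv2.findContours(m,cv2.RETR_EXTERNAL,cv2.CHAIN_APPROX_NONE)
for k in cs:
    if cv2.contourArea(k)<30: continue
    a=cv2.approxPolyDP(k,2,True)[:,0]
    w=p2w(c,a+0.0,0.014)
    print(a.tolist(), w[:,:2].round(3).tolist())
A=cv2.resize(im[200:280,390:445],None,fx=7,fy=7,interpolation=cv2.INTER_CUBIC)
B=cv2.resize(im[155:250,170:275],None,fx=4,fy=5.9,interpolation=cv2.INTER_CUBIC)[:560]
B=cv2.resize(im[155:250,170:275],(420,380),interpolation=cv2.INTER_CUBIC)
B=cv2.copyMakeBorder(B,0,180,0,0,cv2.BORDER_CONSTANT)
cv2.imwrite('pics/z1.png',np.hstack([A,B])[:,:800,::-1])
```

```text
0.022 0.9973710623577254
[[405, 237], [411, 255], [425, 262], [426, 259], [413, 252]] [[0.505, -0.338], [0.462, -0.353], [0.445, -0.387], [0.453, -0.389], [0.469, -0.358]]
[[321, 229], [333, 246], [345, 237], [342, 236], [334, 242], [324, 229]] [[0.522, -0.132], [0.481, -0.162], [0.503, -0.191], [0.505, -0.184], [0.49, -0.165], [0.522, -0.14]]
[[426, 205], [407, 215], [414, 228], [416, 226], [412, 216]] [[0.585, -0.389], [0.559, -0.343], [0.528, -0.36], [0.533, -0.365], [0.557, -0.355]]
[[365, 197], [365, 211], [375, 212], [374, 197]] [[0.602, -0.24], [0.568, -0.24], [0.566, -0.264], [0.602, -0.262]]
[[311, 193], [311, 196], [323, 196], [327, 212], [325, 192]] [[0.61, -0.107], [0.603, -0.107], [0.603, -0.136], [0.564, -0.147], [0.613, -0.141]]
```

View pics/z1.png

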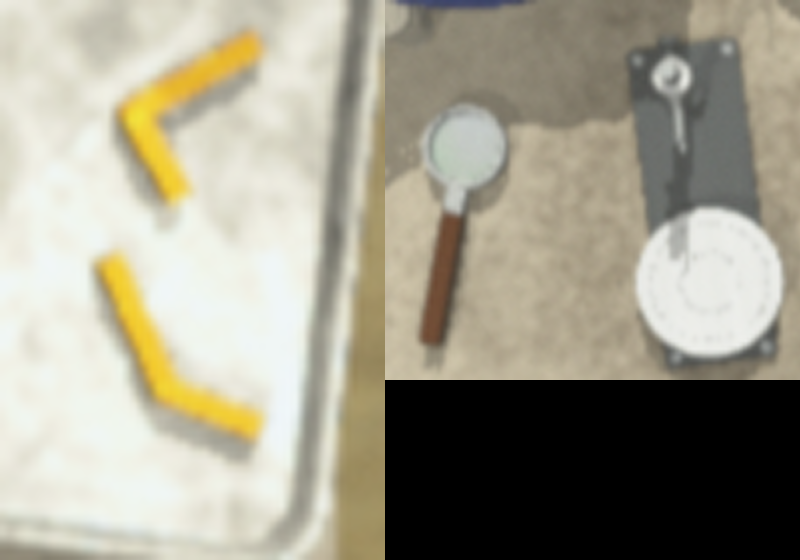

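The left crop shows the bent bracket: long-arm end at about (406,237), bend at (413.3,255.4), short end at (426.9,261). The right crop shows the stage centre at (250.7,225.5), pointer tip at (244.5,192.5), lens at (190,191.7) and handle end at (181.5,240.7).

Run:
```python
from h import *
np.set_printoptions(precision=4,suppress=True)
c=ctrl.read_camera('top')
e,b,s=p2w(c,[[406,237.1],[413.3,255.4],[426.9,261]],.012)
print('bent',e,b,s,np.linalg.norm(b-e),np.linalg.norm(s-b)); d=(b-e)/np.linalg.norm(b-e); print('dir',np.degrees(np.arctan2(d[1],d[0])),'origin',b-.023*d)
st=p2w(c,[250.75,225.5],.024)[0]; print('stage',st)
for z in (.07,.085,.1,.11):
    t=p2w(c,[244.5,192.5],z)[0]; print('tip',z,t,np.linalg.norm(t[:2]-st[:2]))
print('post',p2w(c,[241.75,173.5],.133), np.linalg.norm((p2w(c,[241.75,173.5],.133)[0]-st)[:2]))
L=p2w(c,[190,191.75],.012)[0];H=p2w(c,[181.5,240.75],.016)[0];print('lens',L,'hend',H,np.linalg.norm(L-H))
d=(L-H)[:2];print(np.degrees(np.arctan2(d[1],d[0])), 'grip',L[:2]-.078*d/np.linalg.norm(d))
# move: to above bracket, z .2
s=ctrl.get_state(); print(tool([b[0],b[1],.2]),tool(np.r_[(b-.02*d[0])[:2],.2]))
w=ctrl.read_camera('wrist'); M=R.from_quat(s['tcp_rot']).as_matrix(); E=np.array(w['extrinsics']); print('wristcam in tool',M.T@(c2w(w,[0,0,0])-s['eef_pos']), E[:3,:3]@M, w['fx'])
```

```text
bent [ 0.5052 -0.3409  0.012 ] [ 0.4608 -0.3589  0.012 ] [ 0.4477 -0.3921  0.012 ] 0.04789693832943816 0.03565519741374091
dir -157.9771771319716 origin [ 0.4822 -0.3503  0.012 ]
stage [0.5274 0.0396 0.024 ]
tip 0.07 [0.6044 0.0522 0.07  ] 0.07799143984141751
tip 0.085 [0.6032 0.0507 0.085 ] 0.07661645265329067
tip 0.1 [0.602  0.0493 0.1   ] 0.07526206770256587
tip 0.11 [0.6012 0.0483 0.11  ] 0.07437114663423393
post [[0.6421 0.0532 0.133 ]] 0.11553751996615132
lens [0.6087 0.193  0.012 ] hend [0.4873 0.2099 0.016 ] 0.12261274584801167
-7.942719336318054 grip [0.5315 0.2037]
[ 301.9395 -174.9913   19.5331] [ 298.8044 -173.5927   19.5331]
wristcam in tool [ 0.0753  0.0006 -0.1551] [[ 0.0008  1.      0.0014]
 [-0.9537  0.0012 -0.3008]
 [-0.3008 -0.0011  0.9537]] 346.5423750213062
```

Units first: shifts go in shares of 0.5 m and turns go in shares of 360 degrees. So 325 mm / 500 = 0.65, 300 mm / 500 = 0.6.

Request:
{"name": "send_rows", "arguments": {"rows": "0 0 0 0.1 -0.054 0.04 0; 0 0 0 0.2 -0.108 0.04 0; 0 0 0 0.3 -0.162 0.04 0; 0 0 0 0.4 -0.216 0.04 0; 0 0 0 0.5 -0.27 0.04 0; 0 0 0 0.6 -0.324 0.1 0; 0 0 0 0.65 -0.35 0.18 0; 0 0 0 0.65 -0.35 0.18 0", "grip_force": 40}}

```text
time: 2.25
eef_pos: [0.4815, -0.3469, 0.1255]
tcp_rot: [0.983, 0.184, -0.002, -0.003]
contact_force: [0.2, -1.8, -0.4]
opening: 0.5
finger_force: 0.0
```

Run:
```python
from h import *
np.set_printoptions(precision=4,suppress=True)
w=ctrl.read_camera('wrist'); s=ctrl.get_state(); print(s['time'],s['eef_pos'],s['opening'],s['dq'])
im=w['color'];hsv=cv2.cvtColor(im,cv2.COLOR_RGB2HSV)
m=cv2.inRange(hsv,(15,120,110),(35,255,255))
cs,_=cv2.findContours(m,cv2.RETR_EXTERNAL,cv2.CHAIN_APPROX_NONE)
for k in cs:
    if cv2.contourArea(k)<150: continue
    a=cv2.approxPolyDP(k,4,True)[:,0]
    print(a.tolist(), p2w(w,a+0.0,0.014)[:,:2].round(4).tolist())
save(w,'w1.png')
```

```text
2.3 [ 0.482  -0.3493  0.128 ] 0.49917027996680036 [-0.0345 -0.032  -0.0551 -0.0046 -0.0037 -0.0008]
[[246, 348], [286, 363], [290, 358], [257, 346]] [[0.3403, -0.3752], [0.3382, -0.4159], [0.3449, -0.4172], [0.3461, -0.3839]]
[[0, 263], [2, 271], [161, 319]] [[0.3448, -0.1502], [0.3377, -0.1528], [0.3415, -0.2935]]
[[271, 168], [273, 232], [305, 259], [310, 248], [283, 224], [281, 171]] [[0.5052, -0.3362], [0.4562, -0.3569], [0.4434, -0.3908], [0.4542, -0.3908], [0.4657, -0.3619], [0.5058, -0.3443]]
[[379, 94], [307, 105], [310, 156], [321, 155], [319, 115], [379, 105]] [[0.5843, -0.3897], [0.5583, -0.3439], [0.5247, -0.3607], [0.5285, -0.3682], [0.555, -0.355], [0.5774, -0.3931]]
[[7, 44], [42, 118], [96, 105], [89, 94], [55, 103], [35, 61], [27, 58], [32, 54], [28, 45]] [[0.5198, -0.1313], [0.4782, -0.1631], [0.502, -0.1989], [0.5078, -0.1924], [0.4924, -0.1703], [0.5159, -0.1517], [0.5158, -0.146], [0.5197, -0.1489], [0.5245, -0.1453]]
```

View pics/w1.png

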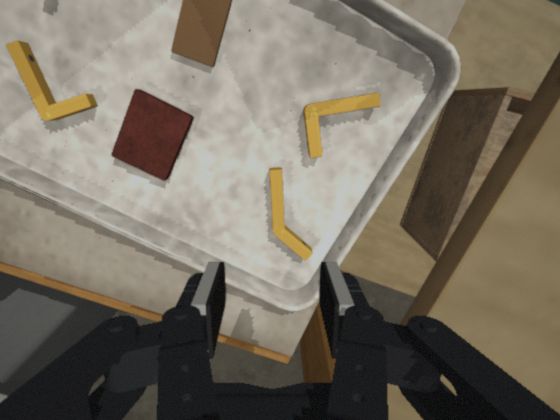

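The wrist view confirms the bent bracket, with its long arm from (276,168) to (278,230), lying along the tool x axis to within 2°. The fingers are clear of the neighbouring bracket and the rim, so I'll go down and grip.

Scaled: 103 mm / 500 = 0.206, 95 mm / 500 = 0.19, -2 degrees / 360 = -0.0056.

Request:
{"name": "send_rows", "arguments": {"rows": "0 0 -0.0056 0 0 0.08 0; 0 0 -0.0056 0 0 0.15 0; 0 0 -0.0056 0 0 0.19 0; 0 0 -0.0056 0 0 0.206 0; 0 0 -0.0056 0 0 0.206 0; 0 0 -0.0056 0 0 0.206 -1; 0 0 -0.0056 0 0 0.206 -1; 0 0 -0.0056 0 0 0.206 -1", "grip_force": 40}}

```text
time: 3.3
eef_pos: [0.4827, -0.3509, 0.0272]
tcp_rot: [0.98, 0.199, 0.0, 0.0]
contact_force: [-0.3, 0.3, 0.2]
opening: 0.002
finger_force: 0.0
```

Run:
```python
from h import *
np.set_printoptions(precision=4,suppress=True)
w=ctrl.read_camera('wrist'); s=ctrl.get_state(); print(s['time'],s['eef_pos'],s['opening'],s['finger_force'],s['contact_force'])
save(w,'w2.png')
```

```text
3.35 [ 0.4826 -0.3508  0.027 ] 0.00031133311880513355 0.0 [0.4408 0.3199 0.3167]
```

View pics/w2.png

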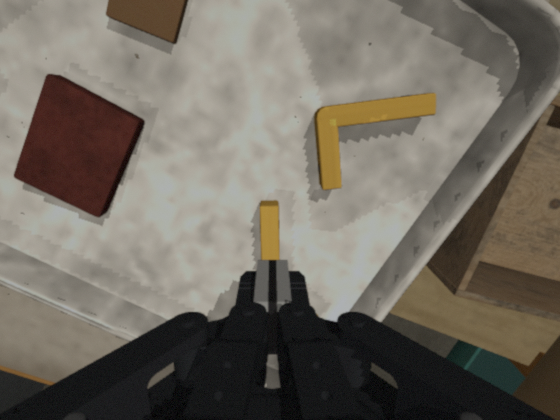

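Image w2 shows the fingers shut at (270,265) with the bar still running in line under them, visible from (270,202) to (270,260). They seem to have closed over or beside it. I'll check the geometry.

Run:
```python
from h import *
np.set_printoptions(precision=2,suppress=True)
w=ctrl.read_camera('wrist'); s=ctrl.get_state(); M=R.from_quat(s['tcp_rot']).as_matrix();p=s['eef_pos']
for n,v in {'tip':[0,0,22],'tip-11':[11,0,22],'tip+10back':[11,0,12],'shut+9':[11,0,9]}.items(): print(n,w2p(w,p+M@(np.array(v)/1000)))
a=np.radians(23.3);d=-np.array([np.cos(a),np.sin(a)]);n=np.array([-d[1],d[0]])
o=np.array([.4821,-.3503])
for x in(-28,28):
  for y in(-5,5): print(x,y,w2p(w,np.r_[o+(x*d+y*n)/1000,.014]))
im=w['color'];hsv=cv2.cvtColor(im,cv2.COLOR_RGB2HSV)
m=cv2.inRange(hsv,(15,120,90),(35,255,255));m[:195]=0
for y in (205,215,225,235,245,255,259): 
    x=np.where(m[y,240:300])[0]+240; print(y,x.min() if len(x) else None,x.max() if len(x) else None)
print(p2w(w,[[260,202],[279,202],[262,255],[279,255]],.014)[:,:2]*1000, p2w(w,[[260,202],[279,202]],.014+.01)[:,:2]*1000)
t=ctrl.read_camera('top');im=t['color'];hsv=cv2.cvtColor(im,cv2.COLOR_RGB2HSV)
```

```text
tip [[271.18 244.68]]
tip-11 [[271.18 225.97]]
tip+10back [[271.11 232.58]]
shut+9 [[271.09 234.71]]
-28 -5 [[259.83 200.94]]
-28 5 [[279.68 200.85]]
28 -5 [[261.41 298.51]]
28 5 [[279.51 298.44]]
205 260 277
215 260 278
225 261 278
235 261 278
245 261 278
255 262 278
259 262 278
[[ 505.36 -334.92]
 [ 509.11 -343.74]
 [ 478.78 -347.03]
 [ 482.31 -355.32]] [[ 508.14 -334.14]
 [ 511.67 -342.44]]
```

The bar is exactly where it was measured, but the fingertips sit higher than nominal: they closed above the bar. I'll open a little so they straddle it, then lower in small steps while watching the force.

Scaled: 8 mm / 500 = 0.016, 6 mm / 500 = 0.012.

Request:
{"name": "send_rows", "arguments": {"rows": "0 0 0 0 0 0 -0.4; 0 0 0 0 0 0 -0.4; 0 0 0 0 0 0.004 -0.4; 0 0 0 0 0 0.008 -0.4; 0 0 0 0 0 0.012 -0.4; 0 0 0 0 0 0.016 -0.4; 0 0 0 0 0 0.016 -0.4"}}

```text
time: 4.32
eef_pos: [0.4822, -0.3505, 0.0182]
tcp_rot: [0.98, 0.199, -0.0, -0.0]
contact_force: [0.0, -0.4, 0.0]
opening: 0.303
finger_force: 0.0
```

Run:
```python
from h import *
np.set_printoptions(precision=4,suppress=True)
w=ctrl.read_camera('wrist'); s=ctrl.get_state(); print(s['time'],s['eef_pos'],s['opening'],s['finger_force'],s['contact_force'])
t=ctrl.read_camera('scene')
A=cv2.resize(w['color'][180:400,160:400],None,fx=2,fy=2)
M=R.from_quat(s['tcp_rot']).as_matrix();q=w2p(t,s['eef_pos'])[0];print(q);u,v=q.astype(int)
B=cv2.resize(t['color'][max(v-40,0):v+33,u-26:u+26],(313,440),interpolation=cv2.INTER_CUBIC)
cv2.imwrite('pics/w3.png',np.hstack([A,B])[:,:,::-1])
```

```text
4.375 [ 0.4823 -0.3506  0.0184] 0.2985505884564149 0.0 [-0.3466  0.0073  0.1227]
[375.119  314.9337]
```

View pics/w3.png

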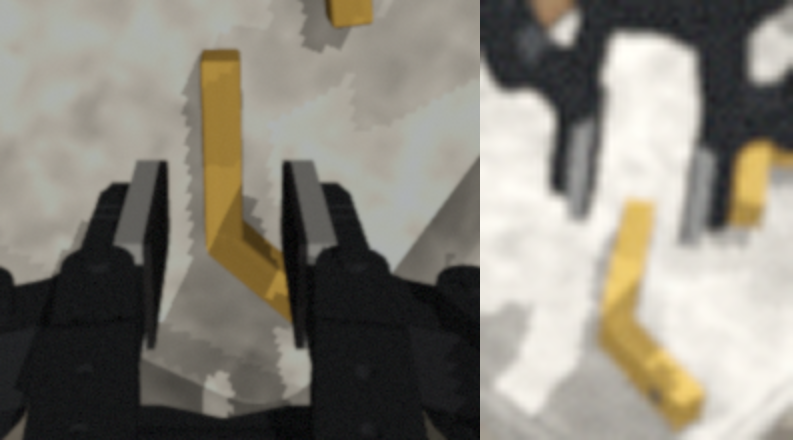

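Image w3 shows the pads straddling the bar, with the tips at about z = 20 mm, well above the floor. In the scene crop the tips are at about (365,310) and (384,314). The tips are clearly shorter than nominal, so I'll triangulate them.

Run:
```python
from h import *
from scipy.optimize import least_squares
np.set_printoptions(precision=4,suppress=True)
w=ctrl.read_camera('wrist');t=ctrl.read_camera('scene'); s=ctrl.get_state(); M=R.from_quat(s['tcp_rot']).as_matrix()
for a,b in (((235.7,260),(365.3,309.5)),((309,260),(383.9,313.5))):
    f=lambda P:np.r_[w2p(w,P)[0]-a,w2p(t,P)[0]-b]
    r=least_squares(f,s['eef_pos']); print(r.x,r.fun,(M.T@(r.x-s['eef_pos']))*1000)
print([ (round(x['p'],2),x['position']) for x in ctrl.look_for(w,'bracket_bent')][:1], s['contact_force'], s['joint_efforts'])
```

```text
[ 0.4787 -0.3337  0.0227] [-0.208   0.0046  0.7295  0.2012] [  3.1916 -17.1291  -4.0936]
[ 0.4927 -0.3655  0.0236] [-0.5559  0.0397  2.0048  0.1083] [ 3.6518 17.6162 -4.9792]
[] [ 0.4899  0.2324 -0.298 ] [  0.0001 -37.3266 -23.3284  -0.       0.0013   0.    ]
```

Scaled: 13 mm / 500 = 0.026, 11 mm / 500 = 0.022.

Request:
{"name": "send_rows", "arguments": {"rows": "0 0 0 0 0 0.006 -0.4; 0 0 0 0 0 0.012 -0.4; 0 0 0 0 0 0.018 -0.4; 0 0 0 0 0 0.022 -0.4; 0 0 0 0 0 0.026 -0.4; 0 0 0 0 0 0.026 -0.4"}}

```text
time: 5.32
eef_pos: [0.4823, -0.3505, 0.0053]
tcp_rot: [0.98, 0.199, -0.0, -0.0]
contact_force: [0.0, -0.7, 0.3]
opening: 0.298
finger_force: 0.0
```

Scaled: 2 mm / 500 = 0.004.

Request:
{"name": "send_rows", "arguments": {"rows": "0 0 0 0 0 0.004 -0.4; 0 0 0 0 0 0.004 -1; 0 0 0 0 0 0.004 -1; 0 0 0 0 0 0.004 -1", "grip_force": 40}}

```text
time: 5.82
eef_pos: [0.4824, -0.3507, 0.0036]
tcp_rot: [0.98, 0.199, 0.0, 0.0]
contact_force: [0.8, 0.3, -1.0]
opening: -0.002
finger_force: 0.0
```

Run:
```python
from h import *
np.set_printoptions(precision=4,suppress=True)
w=ctrl.read_camera('wrist'); s=ctrl.get_state(); print(s['time'],s['eef_pos'],s['opening'],s['finger_force'],s['contact_force'])
t=ctrl.read_camera('scene')
A=cv2.resize(w['color'][150:370,160:400],None,fx=2,fy=2)
q=w2p(t,s['eef_pos'])[0];print(q);u,v=q.astype(int)
B=cv2.resize(t['color'][v-40:v+33,u-26:u+26],(313,440),interpolation=cv2.INTER_CUBIC)
cv2.imwrite('pics/w4.png',np.hstack([A,B])[:,:,::-1])
```

```text
5.875 [ 0.4824 -0.3507  0.0036] -0.0025192700543375 0.0 [ 0.4302 -0.4696 -0.1902]
[374.3665 321.0451]
```

View pics/w4.png

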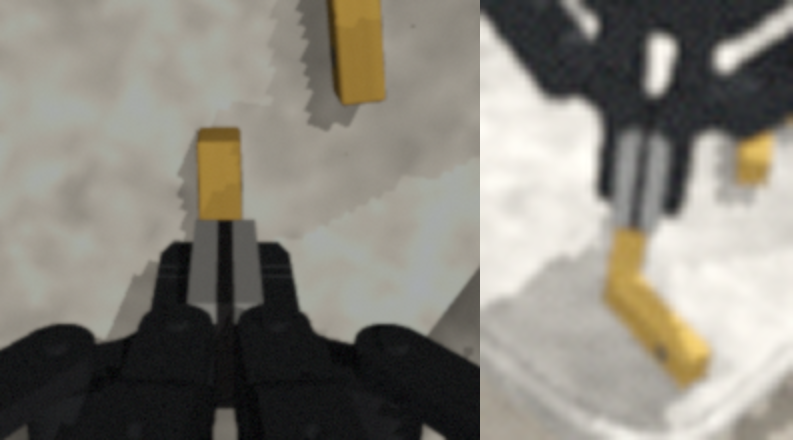

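Comparing the rays again, the tips seen in the scene picture are the pads' back edge. That puts the tips about 17 mm behind the TCP, so they are still about 6 mm above the bar and there is no contact. I'll continue the guarded descent.

Scaled: 12 mm / 500 = 0.024, 10 mm / 500 = 0.02.

Request:
{"name": "send_rows", "arguments": {"rows": "0 0 0 0 0 0 -0.4; 0 0 0 0 0 0.006 -0.4; 0 0 0 0 0 0.012 -0.4; 0 0 0 0 0 0.016 -0.4; 0 0 0 0 0 0.02 -0.4; 0 0 0 0 0 0.024 -0.4; 0 0 0 0 0 0.024 -0.4"}}

```text
time: 6.8
eef_pos: [0.4822, -0.3505, -0.0087]
tcp_rot: [0.98, 0.199, -0.0, -0.0]
contact_force: [-0.8, -0.5, -0.4]
opening: 0.299
finger_force: 0.0
```

Request:
{"name": "send_rows", "arguments": {"rows": "0 0 0 0 0 0 -1; 0 0 0 0 0 0 -1; 0 0 0 0 0 0 -1"}}

```text
time: 7.18
eef_pos: [0.4825, -0.3508, -0.0083]
tcp_rot: [0.98, 0.199, 0.0, 0.0]
contact_force: [-0.5, 0.2, 0.2]
opening: 0.099
finger_force: 41.2
```

Gripped, with the opening at 10 mm and 41 N on the pads. Lifting now.

Scaled: -110 mm / 500 = -0.22, -100 mm / 500 = -0.2.

Request:
{"name": "send_rows", "arguments": {"rows": "0 0 0 0 0 -0.006 -1; 0 0 0 0 0 -0.03 -1; 0 0 0 0 0 -0.07 -1; 0 0 0 0 0 -0.12 -1; 0 0 0 0 0 -0.17 -1; 0 0 0 0 0 -0.2 -1; 0 0 0 0 0 -0.22 -1; 0 0 0 0 0 -0.22 -1", "grip_force": 60}}

```text
time: 8.18
eef_pos: [0.4826, -0.3509, 0.1023]
tcp_rot: [0.98, 0.199, 0.0, 0.001]
contact_force: [-0.0, 0.7, -0.6]
opening: 0.095
finger_force: 61.6
```

Run:
```python
from h import *
np.set_printoptions(precision=4,suppress=True)
w=ctrl.read_camera('wrist'); s=ctrl.get_state(); print(s['time'],s['eef_pos'],s['opening'],s['finger_force'],s['contact_force'],s['qpos'])
A=cv2.resize(w['color'][150:370,160:400],None,fx=2,fy=2)
cv2.imwrite('pics/w5.png',A[:,:,::-1])
t=[.518,.049,.1016]; print(tool(t), R.from_quat(s['tcp_rot']).as_matrix()[:,0], tool([.50,-.12,.1016]))
```

```text
8.225 [ 0.4822 -0.3505  0.1013] 0.09287504399159432 61.59206986427307 [-0.7681  0.134  -1.1749] [-0.7986  0.2388  1.8644 -0.      1.0389  0.3715]
[ 188.7901 -353.8676   -0.1897] [ 0.9208  0.39   -0.0002] [ 106.3031 -205.2712   -0.2366]
```

View pics/w5.png

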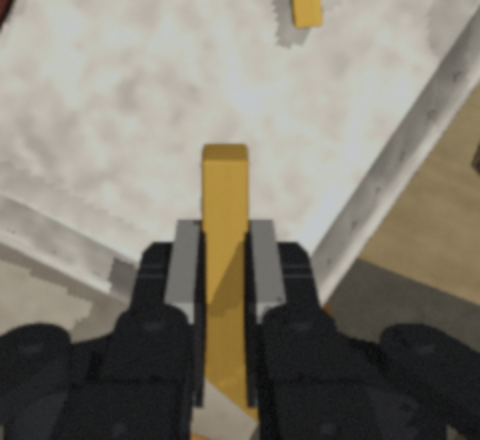

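The bar is gripped straight and level. It runs down the middle of the image between the pads, with its far end at (225,150). Now I'll carry it to the stage while turning it 90°.

Scaled: -282 mm / 500 = -0.564, -247 mm / 500 = -0.494, -76 degrees / 360 = -0.2111.

Request:
{"name": "send_rows", "arguments": {"rows": "0 0 -0.0167 0.024 -0.046 0 -1; 0 0 -0.0444 0.06 -0.114 0 -1; 0 0 -0.0722 0.1 -0.188 0 -1; 0 0 -0.1 0.14 -0.264 0 -1; 0 0 -0.1278 0.182 -0.34 0 -1; 0 0 -0.1556 0.224 -0.418 0 -1; 0 0 -0.1833 0.264 -0.494 0 -1; 0 0 -0.2111 0.3 -0.564 0 -1"}}

```text
time: 9.22
eef_pos: [0.5096, -0.0308, 0.1003]
tcp_rot: [0.647, 0.762, -0.0, -0.001]
contact_force: [0.2, -0.1, -0.5]
opening: 0.089
finger_force: 61.6
```

Run:
```python
from h import *
np.set_printoptions(precision=4,suppress=True)
c=ctrl.read_camera('top'); w=ctrl.read_camera('wrist');sc=ctrl.read_camera('scene'); s=ctrl.get_state(); print(s['time'],s['eef_pos'],s['opening'],s['finger_force'],s['qpos'],s['dq'])
print(tool([.518,.049,.1016]),tool([.518,.049,.0136]), R.from_quat(s['tcp_rot']).as_euler('ZYX',degrees=True))
for n,c in(('w',w),('s',sc)):
  for t in ('stand','stage_top','pointer_tip'):
    print(n,t,[(round(d['p'],2),c2w(c,d['position']).round(3)) for d in ctrl.look_for(c,t)][:2])
B=cv2.resize(sc['color'][150:250,210:310],(440,440),interpolation=cv2.INTER_CUBIC)
save(w,'wr.png')
cv2.imwrite('pics/s6.png',B[:,:,::-1])
```

```text
9.375 [ 0.5095 -0.0308  0.1003] 0.09476448245603639 61.630847454071045 [-0.2593  0.0603  2.0696 -0.0002  1.0143 -0.4179] [-0.0415  0.0013 -0.0118 -0.0107 -0.004   0.0101]
[77.4809 20.9714 -1.318 ] [77.4009 21.1849 86.6817] [  99.095    -0.0521 -179.861 ]
w stand [(0.93, array([0.565, 0.049, 0.026]))]
w stage_top [(0.81, array([0.564, 0.052, 0.027]))]
w pointer_tip [(0.79, array([0.615, 0.048, 0.102]))]
s stand [(0.72, array([0.541, 0.038, 0.024]))]
s stage_top [(0.71, array([0.541, 0.036, 0.024]))]
s pointer_tip []
```

View pics/s6.png

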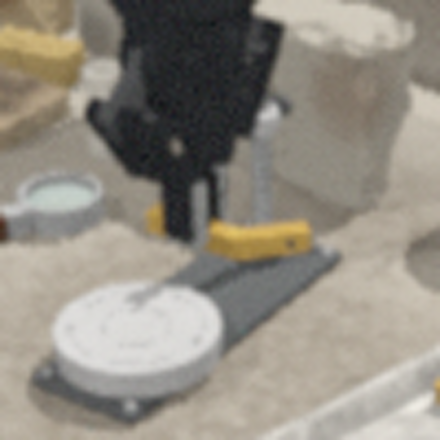

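The bracket is held level beside the stand. In the crop the stage centre is near (137,325), the post is at (262,160), and nothing is in the way.

Scaled: 83 mm / 500 = 0.166, 80 mm / 500 = 0.16, -14 degrees / 360 = -0.0389.

Request:
{"name": "send_rows", "arguments": {"rows": "0 0 -0.0194 0.05 0.014 0 -1; 0 0 -0.0389 0.11 0.03 0 -1; 0 0 -0.0389 0.154 0.042 0 -1; 0 0 -0.0389 0.154 0.042 0.05 -1; 0 0 -0.0389 0.154 0.042 0.1 -1; 0 0 -0.0389 0.154 0.042 0.14 -1; 0 0 -0.0389 0.154 0.042 0.16 -1; 0 0 -0.0389 0.154 0.042 0.166 -1"}}

```text
time: 10.68
eef_pos: [0.5191, 0.0464, 0.0181]
tcp_rot: [0.553, 0.833, -0.0, -0.0]
contact_force: [0.1, 0.0, -0.8]
opening: 0.096
finger_force: 61.6
```

Run:
```python
from h import *
np.set_printoptions(precision=4,suppress=True)
w=ctrl.read_camera('wrist');sc=ctrl.read_camera('scene'); s=ctrl.get_state(); print(s['time'],s['eef_pos'],s['opening'],s['contact_force'],s['dq'])
print('stage by scene',p2w(sc,[210+137/4.4,150+325/4.4],.024))
print(tool([.518,.049,.0136]), R.from_quat(s['tcp_rot']).as_euler('ZYX',degrees=True))
# stage disc fit in first top picture: bright low-sat blob
im=cv2.imread('pics/top0.png');hsv=cv2.cvtColor(im,cv2.COLOR_BGR2HSV)
m=cv2.inRange(hsv,(0,0,205),(180,45,255))[195:260,225:280]
k=max(cv2.findContours(m,cv2.RETR_EXTERNAL,cv2.CHAIN_APPROX_NONE)[0],key=cv2.contourArea)
e=cv2.fitEllipse(k);print(e); c=ctrl.read_camera('top'); print(p2w(c,np.array(e[0])+[225,195],.024))
```

```text
10.775 [0.5196 0.0466 0.0188] 0.09223517837446171 [ 0.5146 -0.0826 -0.8905] [ 0.0052 -0.0121 -0.0074  0.0012  0.0041 -0.0007]
stage by scene [[0.5266 0.0401 0.024 ]]
[ 2.8557 -0.5508  5.2215] [112.9296   0.0127 179.9735]
((26.097280502319336, 30.662471771240234), (32.874820709228516, 36.1386833190918), 60.230464935302734)
[[0.527  0.0388 0.024 ]]
```

Scaled: 5 mm / 500 = 0.01, 4 mm / 500 = 0.008.

Request:
{"name": "send_rows", "arguments": {"rows": "0 0 0 0.004 0 0.004 -1; 0 0 0 0.004 0 0.006 -1; 0 0 0 0.004 0 0.008 -1; 0 0 0 0.004 0 0.01 -1; 0 0 0 0.004 0 0.01 -1"}}

```text
time: 11.45
eef_pos: [0.5186, 0.0488, 0.0142]
tcp_rot: [0.552, 0.834, -0.0, -0.0]
contact_force: [-2.6, 0.1, 4.4]
opening: 0.093
finger_force: 62.3
```

It has touched down at 4.4 N. Releasing, then retreating.

Scaled: -100 mm / 500 = -0.2, -80 mm / 500 = -0.16.

Request:
{"name": "send_rows", "arguments": {"rows": "0 0 0 0.004 0 0 -0.7; 0 0 0 0.004 0 0 -0.4; 0 0 0 0.004 0 0 -0.4; 0 0 0 0.004 0 -0.006 -0.4; 0 0 0 0.004 0 -0.04 -0.4; 0 0 0 0.004 0 -0.1 -0.2; 0 0 0 0.004 0 -0.16 0; 0 0 0 0.004 0 -0.2 0"}}

```text
time: 12.45
eef_pos: [0.5188, 0.0505, 0.1167]
tcp_rot: [0.552, 0.834, 0.001, 0.002]
contact_force: [0.7, -0.1, 1.2]
opening: 0.5
finger_force: 0.0
```

```bash
cat > fit.py <<'E'
from h import *
from scipy.optimize import minimize
np.set_printoptions(precision=4,suppress=True)
w=ctrl.read_camera('wrist'); s=ctrl.get_state(); print(s['time'],s['eef_pos'],s['opening'],s['finger_force'],s['contact_force'])
im=w['color'];save(w,'wr2.png');hsv=cv2.cvtColor(im,cv2.COLOR_RGB2HSV)
m=cv2.inRange(hsv,(15,110,90),(35,255,255))
q=w2p(w,[.525,.035,.03])[0];print(q)
for k in cv2.findContours(m,cv2.RETR_EXTERNAL,cv2.CHAIN_APPROX_NONE)[0]:
    if cv2.contourArea(k)<100: continue
    a=cv2.approxPolyDP(k,3,True)[:,0]; print(a.tolist(),p2w(w,a+0.,.036)[:,:2].round(4).tolist())
print('pred bend',w2p(w,[.527,.028,.036]))
for t in ('bracket_bent','bracket_bent_bend','stage_top','pointer_tip'):
    print(t,[(round(d['p'],2),c2w(w,d['position']).round(3)) for d in ctrl.look_for(w,t)][:2])
E
python3 fit.py
```

```text
12.5 [0.5205 0.0503 0.1193] 0.5016295548955735 0.0 [1.6708 0.0795 1.4966]
[273.2741 232.7798]
[[152, 385], [143, 393], [156, 419], [157, 387]] [[0.4835, -0.1297], [0.479, -0.1408], [0.4977, -0.1641], [0.4881, -0.1301]]
[[265, 177], [265, 248], [299, 280], [307, 272], [276, 239], [277, 180]] [[0.5026, 0.0729], [0.5231, 0.0237], [0.5572, 0.0094], [0.5599, 0.0179], [0.5278, 0.0334], [0.5111, 0.0742]]
[[73, 0], [54, 0], [0, 259], [0, 331], [35, 175], [27, 166], [30, 157], [39, 157]] [[0.3557, 0.1273], [0.3453, 0.1229], [0.3451, -0.0612], [0.3561, -0.125], [0.3563, 0.0124], [0.35, 0.0165], [0.3507, 0.0235], [0.3563, 0.0258]]
pred bend [[272.1066 244.903 ]]
bracket_bent [(0.92, array([0.52 , 0.033, 0.036]))]
bracket_bent_bend []
stage_top [(0.62, array([0.59 , 0.057, 0.028]))]
pointer_tip [(0.83, array([0.636, 0.054, 0.104]))]
```

Run:
```python
from h import *
np.set_printoptions(precision=4,suppress=True)
w=ctrl.read_camera('wrist');sc=ctrl.read_camera('scene');c=ctrl.read_camera('top'); save(w,'wr3.png')
P=[.6018,.0490,.1]; out=[]
s0=cv2.imread('pics/scene0.png');t0=cv2.imread('pics/top0.png')
np.save('wE.npy',w['extrinsics'])
for n,cam,im in(('w',w,w['color'][:,:,::-1]),('sc0',sc,s0),('scnow',sc,sc['color'][:,:,::-1]),('t0',c,t0)):
    q=w2p(cam,P)[0];hw=24 if n!='w' else 48
    u0=int(np.clip(round(q[0])-hw,0,560-2*hw));v0=int(np.clip(round(q[1])-hw,0,420-2*hw))
    print(n,q,'origin',u0,v0,'scale',288/(2*hw),[w2p(cam,[P[0],P[1],z])[0] for z in(.08,.1,.11)])
    out.append(cv2.resize(im[v0:v0+2*hw,u0:u0+2*hw],(288,288),interpolation=cv2.INTER_CUBIC))
cv2.imwrite('pics/pt.png',np.vstack([np.hstack(out[:2]),np.hstack(out[2:])]))
```

```text
w [412.9057 310.1174] origin 365 262 scale 3.0 [array([400.2825, 291.4922]), array([412.9057, 310.1174]), array([420.1974, 320.8762])]
sc0 [259.7629 182.7635] origin 236 159 scale 6.0 [array([260.0589, 190.1847]), array([259.7629, 182.7635]), array([259.6127, 178.9989])]
scnow [259.7629 182.7635] origin 236 159 scale 6.0 [array([260.0589, 190.1847]), array([259.7629, 182.7635]), array([259.6127, 178.9989])]
t0 [244.6226 192.6003] origin 221 169 scale 6.0 [array([245.4257, 193.2742]), array([244.6226, 192.6003]), array([244.2109, 192.2547])]
```

View pics/pt.png

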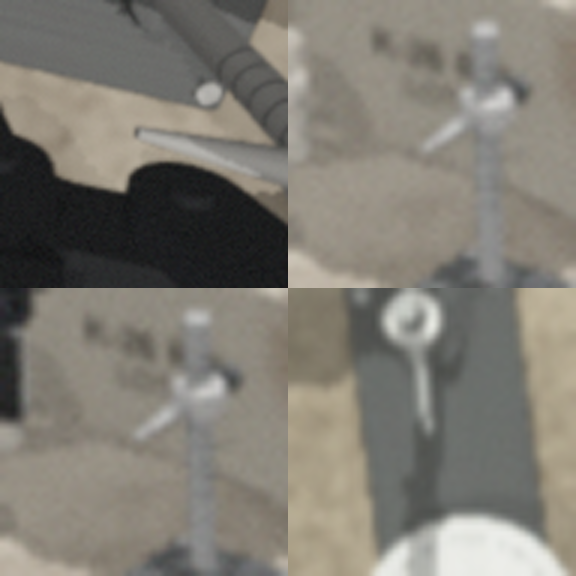

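The wrist crop shows the pointer tip at (137,132), which is pixel (410.7,306). The scene crop gives (258.3,184) and the top crop gives (244.7,193). I'll triangulate the tip and plan the loupe approach.

Run:
```python
from h import *
from scipy.optimize import least_squares
np.set_printoptions(precision=4,suppress=True)
w=ctrl.read_camera('wrist');sc=ctrl.read_camera('scene');c=ctrl.read_camera('top'); s=ctrl.get_state()
O=[(w,(410.7,306),1),(sc,(258.3,184),1.5),(c,(244.7,193),1.5)]
f=lambda P:np.concatenate([(w2p(a,P)[0]-b)*k for a,b,k in O])
r=least_squares(f,[.6,.05,.1]);print('tip',r.x,r.fun)
g=lambda P:np.r_[f(P),(np.hypot(P[0]-.527,P[1]-.0392)-.075)*1000]
r=least_squares(g,[.6,.05,.1]);print('tip+75',r.x,r.fun)
for i in (0,1,2):
    h=lambda p:np.r_[(w2p(O[i][0],[.527+.075*np.cos(p[0]),.0392+.075*np.sin(p[0]),p[1]])[0]-O[i][1])]
    print(i,least_squares(h,[.12,.1]).x)
# loupe
for n,cam in(('w',w),('t',c),('s',sc)):
  for t in('loupe_lens','loupe_grip','vial'):
    print(n,t,[(round(d['p'],2),c2w(cam,d['position']).round(3)) for d in ctrl.look_for(cam,t)][:1])
im=c['color'];hsv=cv2.cvtColor(im,cv2.COLOR_RGB2HSV)
m=cv2.inRange(hsv,(0,90,20),(20,255,140));m[:200]=0;m[250:]=0;m[:,:170]=0;m[:,205:]=0
k=max(cv2.findContours(m,cv2.RETR_EXTERNAL,cv2.CHAIN_APPROX_NONE)[0],key=cv2.contourArea)
rr=cv2.minAreaRect(k);print(rr);b=p2w(c,cv2.boxPoints(rr),.016);print(b[:,:2])
print(s['time'],s['qpos'],s['eef_pos'],tool([.5315,.2037,.1]))
```

```text
tip [0.6001 0.0501 0.0971] [-0.0072 -0.0067  0.9963 -0.0455 -0.6813  0.6589]
tip+75 [0.6006 0.05   0.0965] [ 0.2696 -0.0719  1.278   0.1732 -0.5617  0.3741 -0.6582]
0 [0.1358 0.0952]
1 [0.1856 0.0958]
2 [0.1356 0.0944]
w loupe_lens [(0.83, array([0.596, 0.199, 0.01 ]))]
w loupe_grip [(0.57, array([0.596, 0.196, 0.01 ]))]
w vial [(0.64, array([0.594, 0.199, 0.013]))]
t loupe_lens [(0.75, array([0.593, 0.202, 0.017]))]
t loupe_grip [(0.74, array([0.597, 0.202, 0.022]))]
t vial [(0.41, array([0.613, 0.05 , 0.008]))]
s loupe_lens [(0.91, array([0.572, 0.198, 0.019]))]
s loupe_grip [(0.63, array([0.57 , 0.201, 0.017]))]
s vial [(0.57, array([0.674, 0.22 , 0.009]))]
((183.67115783691406, 224.5302276611328), (5.213559627532959, 31.74478530883789), 10.007980346679688)
[[0.4898 0.2177]
 [0.5669 0.2062]
 [0.5648 0.1935]
 [0.4877 0.205 ]]
13.0 [-0.0979  0.0623  2.0415  0.      1.0394 -0.4986] [0.5172 0.0506 0.1127] [135.6427  72.4419  13.5545]
```

Tip height is about 0.096 m. Loupe yaw is −8.7° and its grip point is (0.5316, 0.2048). Moving above it.

Scaled: 136.5 mm / 500 = 0.273, 133 mm / 500 = 0.266, -58.5 degrees / 360 = -0.1625.

Request:
{"name": "send_rows", "arguments": {"rows": "0 0 -0.0222 0.03 0.016 0.004 0; 0 0 -0.05 0.08 0.042 0.01 0; 0 0 -0.0778 0.136 0.072 0.016 0; 0 0 -0.1056 0.19 0.102 0.02 0; 0 0 -0.1333 0.236 0.126 0.024 0; 0 0 -0.1625 0.266 0.142 0.028 0; 0 0 -0.1625 0.273 0.146 0.028 0; 0 0 -0.1625 0.273 0.146 0.028 0"}}

```text
time: 14.45
eef_pos: [0.5317, 0.2046, 0.0995]
tcp_rot: [0.076, 0.997, -0.0, -0.0]
contact_force: [-0.5, -0.8, -0.0]
opening: 0.504
finger_force: 0.0
```

Run:
```python
from h import *
np.set_printoptions(precision=4,suppress=True)
w=ctrl.read_camera('wrist'); s=ctrl.get_state(); print(s['time'],s['eef_pos'],s['opening'],s['contact_force'],R.from_quat(s['tcp_rot']).as_euler('ZYX',degrees=True),s['qpos'])
save(w,'wl.png'); im=w['color'];hsv=cv2.cvtColor(im,cv2.COLOR_RGB2HSV)
m=cv2.inRange(hsv,(0,80,20),(20,255,150))
print('grip px',w2p(w,[[.5316,.2048,.018],[.4862,.2117,.018]]))
for k in cv2.findContours(m,cv2.RETR_EXTERNAL,cv2.CHAIN_APPROX_NONE)[0]:
    if cv2.contourArea(k)<200: continue
    r=cv2.minAreaRect(k); b=p2w(w,cv2.boxPoints(r),.018)[:,:2]
    print(r, b.round(4).tolist())
print(tool([.5316,.2048,-.0095]))
```

```text
14.5 [0.5317 0.2043 0.0996] 0.5023261270672874 [ 0.5386 -0.1742 -0.5357] [ 171.33      0.0012 -179.9882] [ 0.1888  0.1863  1.9306 -0.0002  1.0247 -1.2305]
grip px [[273.7877 215.7125]
 [273.908  151.4966]]
((494.80609130859375, 345.4845275878906), (79.74545288085938, 25.695388793945312), 74.57783508300781) [[0.6328, 0.3474], [0.6295, 0.3664], [0.7081, 0.3874], [0.7123, 0.3669]]
((27.640975952148438, 275.4888000488281), (9.307955741882324, 45.29039001464844), 1.7899105548858643) [[0.5688, 0.0017], [0.5323, 0.0167], [0.5335, 0.0234], [0.5701, 0.0087]]
((452.95001220703125, 232.3499755859375), (30.99031639099121, 18.657434463500977), 71.56504821777344) [[0.5533, 0.3224], [0.5506, 0.335], [0.5749, 0.3424], [0.5777, 0.3295]]
((438.3917236328125, 214.6212921142578), (24.013063430786133, 91.18114471435547), 21.194053649902344) [[0.5757, 0.3013], [0.5148, 0.3257], [0.5233, 0.3411], [0.5854, 0.3177]]
((273.5, 203.5), (113.0, 19.0), 90.0) [[0.4822, 0.2055], [0.4841, 0.2182], [0.5672, 0.2064], [0.5651, 0.1924]]
((520.2098999023438, 169.7403106689453), (45.05890655517578, 56.29933547973633), 24.904766082763672) [[0.5323, 0.3563], [0.4991, 0.3708], [0.5162, 0.3991], [0.5508, 0.3857]]
((546.0, 10.0), (20.0, 26.0), 90.0) [[0.42, 0.3791], [0.4224, 0.3946], [0.4334, 0.3956], [0.431, 0.3799]]
((501.2627258300781, 46.176021575927734), (17.091875076293945, 107.3451156616211), 26.13100242614746) [[0.4665, 0.3426], [0.4155, 0.3695], [0.4209, 0.3789], [0.4727, 0.3526]]
((441.80169677734375, 50.078792572021484), (109.6224136352539, 26.506980895996094), 76.09730529785156) [[0.4095, 0.3094], [0.4084, 0.3247], [0.4723, 0.3414], [0.4737, 0.3248]]
[  0.1583   0.5221 109.0707]
```

Aligned with the handle: its centre is at u = 273.5 and it lies square to the tool. Descending and gripping.

Scaled: 109 mm / 500 = 0.218, 106 mm / 500 = 0.212.

Request:
{"name": "send_rows", "arguments": {"rows": "0 0 0 0 0.001 0.06 -0.2; 0 0 0 0 0.001 0.12 -0.4; 0 0 0 0 0.001 0.17 -0.4; 0 0 0 0 0.001 0.196 -0.4; 0 0 0 0 0.001 0.206 -0.4; 0 0 0 0 0.001 0.212 -0.4; 0 0 0 0 0.001 0.218 -0.4; 0 0 0 0 0.001 0.218 -0.4"}}

```text
time: 15.5
eef_pos: [0.532, 0.2053, -0.0091]
tcp_rot: [0.074, 0.997, 0.0, 0.0]
contact_force: [-0.9, -0.5, 0.1]
opening: 0.301
finger_force: 0.0
```

Request:
{"name": "send_rows", "arguments": {"rows": "0 0 0 0 0 0 -1; 0 0 0 0 0 0 -1; 0 0 0 0 0 0 -1; 0 0 0 0 0 0 -1", "grip_force": 70}}

```text
time: 16.0
eef_pos: [0.5322, 0.2054, -0.0088]
tcp_rot: [0.074, 0.997, 0.0, 0.0]
contact_force: [0.2, 0.4, 5.4]
opening: 0.14
finger_force: 71.5
```

Scaled: -90 mm / 500 = -0.18, -80 mm / 500 = -0.16, 36.5 degrees / 360 = 0.1014.

Request:
{"name": "send_rows", "arguments": {"rows": "0 0 0 0 0 -0.008 -1; 0 0 0 0 0 -0.04 -1; 0 0 0 0 0 -0.1 -1; 0 0 0 0 0 -0.16 -1; 0 0 0.0222 0.028 -0.022 -0.18 -1; 0 0 0.0472 0.056 -0.044 -0.18 -1; 0 0 0.075 0.088 -0.066 -0.18 -1; 0 0 0.1014 0.112 -0.088 -0.18 -1"}}

```text
time: 17.0
eef_pos: [0.469, 0.1697, 0.081]
tcp_rot: [0.385, 0.923, 0.0, 0.0]
contact_force: [1.6, -0.0, -0.7]
opening: 0.144
finger_force: 70.8
```

```bash
cat > lens.py <<'E'
from h import *
np.set_printoptions(precision=4,suppress=True)
s=ctrl.get_state(); c=ctrl.read_camera('top');sc=ctrl.read_camera('scene');w=ctrl.read_camera('wrist')
M=R.from_quat(s['tcp_rot']);print(s['time'],s['eef_pos'],s['opening'],s['finger_force'],s['contact_force'],M.as_euler('ZYX',degrees=True))
L=s['eef_pos']+M.apply([-.0765,0,0]);L[2]=s['eef_pos'][2]+.0091+.009;print('kin lens',L)
for n,cam in(('t',c),('s',sc),('w',w)):
    print(n,w2p(cam,L)[0],[(round(d['p'],2),c2w(cam,d['position']).round(3)) for d in ctrl.look_for(cam,'loupe_lens')][:1])
save(c,f't{s["time"]:.1f}.png');save(sc,f's{s["time"]:.1f}.png');save(w,f'w{s["time"]:.1f}.png')
print('to final', tool([.471,.083,.0778]))
E
python3 lens.py
```

```text
17.0 [0.469  0.1697 0.081 ] 0.14375411203385882 70.82612156867981 [ 1.5787 -0.0021 -0.7114] [134.6513   0.0054 179.9919]
kin lens [0.5227 0.1153 0.0991]
t [215.1397 226.4814] [(0.59, array([0.52 , 0.119, 0.105]))]
s [216.1356 186.2905] [(0.87, array([0.499, 0.134, 0.105]))]
w [275.4307 419.0585] [(0.9, array([0.463, 0.176, 0.108]))]
to final [-61.9117 -61.4842   3.2248]
```

Loupe held. I'll check the lens centre by fitting the projected ring circles to image gradients in the top and scene pictures.

```bash
cat > ring.py <<'E'
from lens import *
from scipy.ndimage import map_coordinates
from scipy.optimize import differential_evolution as DE
a=np.linspace(0,2*np.pi,180,endpoint=False)
G=[]
for cam in(c,sc):
    g=cv2.GaussianBlur(cv2.cvtColor(cam['color'],cv2.COLOR_RGB2GRAY).astype(float),(0,0),.8)
    G.append((cam,cv2.Sobel(g,-1,1,0),cv2.Sobel(g,-1,0,1)))
def score(P,which=(0,1),tilt=None):
    t=0
    for i in which:
        cam,gx,gy=G[i]
        for r in(.026,.022):
            p=np.c_[P[0]+r*np.cos(a),P[1]+r*np.sin(a),np.full(180,P[2]+(.009 if r>.025 else .009))]
            u=w2p(cam,p);d=np.roll(u,-1,0)-np.roll(u,1,0);n=np.c_[d[:,1],-d[:,0]]/np.linalg.norm(d,axis=1)[:,None]
            v=map_coordinates(gx,[u[:,1],u[:,0]],order=1)*n[:,0]+map_coordinates(gy,[u[:,1],u[:,0]],order=1)*n[:,1]
            t+=np.median(np.abs(v))
    return -t
for wh in((0,1),(0,),(1,)):
    B=[(v-.012,v+.012) for v in L]
    if len(wh)==1: B[2]=(L[2]-1e-4,L[2]+1e-4)
    r=DE(score,B,args=(wh,),seed=1,maxiter=150);print(wh,r.x,r.x-L,-r.fun,-score(L,wh))
E
python3 ring.py
```

```text
17.3 [0.4706 0.1703 0.081 ] 0.14215153831474847 70.8326268196106 [-0.7728  0.2145 -1.4486] [135.0659   0.0383 179.9387]
kin lens [0.5247 0.1162 0.0991]
t [214.769  225.6023] [(0.94, array([0.523, 0.123, 0.106]))]
s [216.5342 185.8697] [(0.89, array([0.502, 0.134, 0.105]))]
w [275.4378 418.4199] [(0.69, array([0.465, 0.177, 0.103]))]
to final [-62.3241 -60.8878   2.675 ]
(0, 1) [0.5274 0.1164 0.0927] [ 0.0026  0.0002 -0.0064] 321.54767323308386 223.6078596155143
(0,) [0.5274 0.1162 0.0991] [ 0.0027 -0.     -0.    ] 178.0683245820999 138.75616629665876
(1,) [0.5129 0.112  0.0991] [-0.0118 -0.0042 -0.    ] 154.1858285578283 84.85169331885551
```

The joint fit is ambiguous because the ring thickness isn't known. I'll calibrate it on the first pictures, where the lens centre lay at 9 mm.

```bash
cat >> ring.py <<'E'
print('--- calibration on start pictures')
G=[]
for cam,f in((c,'top0'),(sc,'scene0')):
    g=cv2.GaussianBlur(cv2.cvtColor(cv2.imread(f'pics/{f}.png'),cv2.COLOR_BGR2GRAY).astype(float),(0,0),.8)
    G.append((cam,cv2.Sobel(g,-1,1,0),cv2.Sobel(g,-1,0,1)))
L0=np.array([.607,.193,.009])
r=DE(score,[(v-.014,v+.014) for v in L0],seed=1,maxiter=150);print(r.x,r.x-L0,-r.fun)
E
python3 ring.py | tail -5
```

```text
(0, 1) [0.5273 0.1167 0.0918] [ 0.0032  0.0007 -0.0068] 313.51239741831535 228.16619418528904
(0,) [0.5274 0.1163 0.0986] [0.0033 0.0003 0.    ] 169.23898106663208 128.23715854754198
(1,) [0.5121 0.1116 0.0986] [-0.0119 -0.0045  0.    ] 142.90360494527724 99.92903563774706
--- calibration on start pictures
[0.6102 0.1957 0.002 ] [ 0.0032  0.0027 -0.007 ] 369.3875245174411
```

The start pictures show the same −7 mm bias, so the loupe is level and the lens height is confirmed at about 0.0987 m. The lens is about 3 mm farther out than I assumed. Moving over the bend.

Scaled: -63.5 mm / 500 = -0.127, -63 mm / 500 = -0.126.

Request:
{"name": "send_rows", "arguments": {"rows": "0 0 0 -0.012 -0.012 0 -1; 0 0 0 -0.04 -0.04 0 -1; 0 0 0 -0.072 -0.072 0 -1; 0 0 0 -0.1 -0.1 0 -1; 0 0 0 -0.116 -0.118 0.002 -1; 0 0 0 -0.123 -0.126 0.005 -1; 0 0 0 -0.123 -0.127 0.005 -1; 0 0 0 -0.123 -0.127 0.005 -1"}}

```text
time: 18.9
eef_pos: [0.4683, 0.082, 0.078]
tcp_rot: [0.383, 0.924, 0.0, -0.0]
contact_force: [-0.8, -0.2, -0.6]
opening: 0.143
finger_force: 70.8
```

```bash
python3 ring.py | head -9
python3 - <<'E'
from h import *
np.set_printoptions(precision=4,suppress=True)
s=ctrl.get_state();c=ctrl.read_camera('top');sc=ctrl.read_camera('scene');print(s['time'],s['eef_pos'],s['dq'])
# brass pixels near stage, seen by top and scene; pointer unchanged?
for cam in(c,sc):
    hsv=cv2.cvtColor(cam['color'],cv2.COLOR_RGB2HSV);m=cv2.inRange(hsv,(15,80,90),(35,255,255))
    q=w2p(cam,[.527,.039,.036])[0].astype(int)
    mm=np.zeros_like(m);mm[q[1]-26:q[1]+26,q[0]-30:q[0]+30]=255;m&=mm
    for k in cv2.findContours(m,cv2.RETR_EXTERNAL,cv2.CHAIN_APPROX_NONE)[0]:
        if cv2.contourArea(k)>10:
            a=cv2.approxPolyDP(k,1.5,True)[:,0];print(p2w(cam,a+0.,.036)[:,:2].round(4).tolist())
    print('bend seen exp',w2p(cam,[.526,.028,.036])[0])
g=lambda f:cv2.cvtColor(cv2.imread(f),cv2.COLOR_BGR2GRAY)
now=cv2.cvtColor(sc['color'],cv2.COLOR_RGB2GRAY)
tpl=g('pics/scene0.png')[172:192,252:280];r=cv2.matchTemplate(now[165:200,245:290],tpl,cv2.TM_CCOEFF_NORMED);print('pointer match',cv2.minMaxLoc(r)[1::2],'expect (7,7)')
E
```

```text
18.9 [0.4683 0.082  0.078 ] 0.14331380685229234 70.8324944972992 [-0.7827 -0.1966 -0.5956] [134.9827  -0.0131 179.9976]
kin lens [0.5223 0.0279 0.0961]
t [253.2406 227.2811] [(0.9, array([0.521, 0.03 , 0.104]))]
s [241.6912 199.4435] [(0.75, array([0.501, 0.045, 0.106]))]
w [274.8874 417.773 ] [(0.57, array([0.462, 0.088, 0.103]))]
to final [-1.0936  2.6927  0.2251]
(0, 1) [0.5106 0.0248 0.096 ] [-0.0118 -0.0031 -0.0001] 323.1426432190287 262.26857506421396
(0,) [0.5192 0.0211 0.0961] [-0.0032 -0.0067  0.    ] 198.09129244423403 160.20992217214416
(1,) [0.5186 0.0233 0.0961] [-0.0037 -0.0046  0.    ] 129.51118445557228 102.0586528920698
19.2 [0.4683 0.0819 0.078 ] [-0.0049 -0.002   0.0021  0.0002 -0.0011  0.0005]
[[0.4934, 0.1124], [0.4862, 0.1122], [0.4816, 0.0952], [0.4889, 0.0953], [0.4862, 0.1098], [0.4936, 0.1027], [0.4984, 0.1052]]
[[0.5184, 0.0597], [0.5109, 0.074], [0.5037, 0.0715], [0.5112, 0.0571]]
[[0.5603, 0.012], [0.5578, 0.0193], [0.5481, 0.0191], [0.5506, 0.0119]]
bend seen exp [255.1369 226.0728]
[[0.5022, 0.0716], [0.4936, 0.0549], [0.5106, 0.0161], [0.5392, 0.0028], [0.553, 0.0067], [0.5594, 0.0196], [0.53, 0.0264], [0.5128, 0.073]]
bend seen exp [244.2567 221.4563]
pointer match (0.9885024428367615, (7, 7)) expect (7,7)
```

The lens is over the bend to about 2 mm and level at 0.096 m, and the pointer hasn't moved. I'll hold it still, then hand in.

Request:
{"name": "send_rows", "arguments": {"rows": "0 0 0 0 0 0 -1; 0 0 0 0 0 0 -1; 0 0 0 0 0 0 -1; 0 0 0 0 0 0 -1"}}

```text
time: 19.8
eef_pos: [0.4683, 0.0816, 0.078]
tcp_rot: [0.383, 0.924, 0.0, 0.0]
contact_force: [0.1, -0.9, -0.9]
opening: 0.141
finger_force: 70.8
```

```bash
python3 -c "
from plant import ctrl
s=ctrl.get_state();print(s['time'],s['eef_pos'],s['finger_force'],s['contact_force']);print(ctrl.sign_off())"
```

```text
19.8 [0.46834485 0.08159548 0.07803977] 70.83211541175842 [ 0.14128201 -0.8695945  -0.93628278]
the job is handed in; nothing more can be done
None
```

I handed the job in at 19.8 s with no verdict returned: by my measurements the bent bracket lies released on the stage, and the loupe is held still and level, its lens within about 3 mm of the bend and at the pointer tip's height to about 2 mm.

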